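# Find the socket that fits the desk lamp's foot nut

## Robot

A 6-joint arm with a two-finger parallel gripper is mounted at the origin on the work surface. World frame = base frame: x ahead of the robot, y to its left, z up, the work surface at z = 0. Lengths are in m, angles in rad, forces in N, time in s.
With the tool pointing down it reaches from about 0.3 to 0.75 m from the base axis. Payload 8.5 kg.
Tool frame: the origin (TCP) lies midway between the tips of the shut fingers; the grasp point (between the pads) lies 19 mm behind it; z points along the fingers, y is the line along which they close (so a half turn about z gives the same grasp; the last joint's range is limited). The gripper opens to 85 mm and grips with 20 to 120 N. Pads are 22 mm wide; open, the fingers measure 114 mm over their backs; the gripper's body (76 mm by 85 mm) begins 54 mm behind the grasp point. The pads swing forward as they close: fully open they stand 13 mm farther back than shut.
Start: joints at [-1.526, 0.381, 1.297, -0, 1.464, -0.215], TCP at [0.141, -0.532, 0.231] pointing down, gripper open.
Joint ranges: [-3.11, 3.11], [-0.89, 2.33], [0.22, 2.48], [-1.42, 4.56], [0.17, 2.85], [-2.88, 2.88]. Speed limits (rad/s): [2.39, 2.39, 3.14, 3.14, 3.14, 3.14].

## Interface

Orientations are given as a 3x3 rotation matrix whose columns are the frame's x, y, z axes.
In Python, from rig import r, cams, boxes_of, trace, place_of gives the robot as it stands.
- The arm moves only by the shell command python3 -m crank 'ROWS' [FORCE]. ROWS is JSON, a list of rows, each a list of 3 entries, a list of its own where there are three numbers: the turn, a rotation vector about the tool's x, y, z in rad, then the shift along the tool's x, y, z in mm, then the gripper's target within -1 to 1 (fully open at 1, half-way at 0, shut at -1). A call has 1 to 12 rows; each row shifts and turns the commanded pose from where the row before left it, along the tool's axes as they then stand; what a row does not reach is not made up. A row lasts 1/12 s, in which the tool goes at most 41.7 mm and 7.16 degrees, less where a joint would pass 70% of its speed; a pose out of reach is approached as far as the arm can. A call with a gripper value outside its range is refused whole. The fingers move at their own pace and stop on an object; FORCE is the grip in N (left out, the last holds). Time passes only in rows, so rows that do not move let the fingers close. It gives the time, the measured TCP pose, the force, the opening and the grip force at its end, in the units of the state.
- r.sense(): the state, without advancing time (a new reading comes with each control period).
- cams.snapshot(name): name is "scene" or "top" or "wrist"; returns (picture, depth): 400x640x3 uint8, blue, green, red; 400x640 float32, m along the optical axis (not along the pixel's ray), 0 where there is no reading.
- cams.camera_params(name): a dict with "fx", "fy", "cx", "cy" (pixels), "extrinsics" (4x4, takes a point from camera to world coordinates). Camera axes: x right, y down, z forward; pixel columns grow to the right and rows downward; lengths in m; the calibration is good to about 2 mm. A picture is of the moment at which its call begins: read the wrist's pose just before it. camera_params takes no time and is no camera call; for the wrist camera it gives the pose at the moment of the call.
- r.finish_job(): hands the job in; it is judged then, once.
Trained networks look in the newest picture that a camera, given by its name, has taken for a name from the list of things; names that differ only in an ending like _2 or _b are one class to them, and where a whole thing is asked for, a point or a joint stands for the part that bears it (a point fixed in the world has none). Each returns a list of dicts, best first, with "confidence" (0 to 1); they miss things now and then, are a little off and sometimes report something else, mostly with a low value. They report only what shows in the picture. A call takes as long as a camera call. They do not tell look-alikes from the thing itself.
- boxes_of(camera, label): "position" ([x, y, z] in m, in the coordinates of the camera as it stood for that picture, good to about 4 mm: the middle of the surface that is visible of it).
- trace(camera, label): "pixels" (400x640 bool, what is visible of it).
- place_of(camera, label): "position" ([x, y, z] in m, in the coordinates of the camera as it stood for that picture, good to about 4 mm: a listed point, or the origin of a listed thing).
The state is a dict: "time": time; "qpos": joint angles; "joint_vel": joint speeds; "tau": joint torques, N m; "eef_pos": TCP position; "tcp_rot": TCP orientation; "force": force on the tool from outside, world axes, zero at the start; "torque": the same for the moment, N m; "finger_gap": opening from 0.0 (shut) to 1.0 (fully open); "grip_force": force on a finger pad.
Only numpy, scipy, OpenCV 4.12 (cv2) and the standard library are available. Lean on these libraries where they do the work, as an engineer would, in place of code of your own. Each camera call takes 0.05 s, during which the arm holds its last target. There are 200 camera calls.

## Task

The desk lamp's foot nut has to be tightened, and only one of the three look-alike sockets fits it. Try them on the nut, between the two cheeks of the lamp's foot, until one drops fully down over it, and finish while still gripping that socket, upright and seated on the nut: do not let go of it. Leave the glass jar and the ink pot where they stand.

Things in the scene. Friction and masses are not known exactly. Their poses are not given: they have to be found in the camera images.
- socket_a_mid (a point): centre of one of 3 loose steel sockets, alike outside, standing mouth down on the desk in any order: 80 mm tall, about 250 g; hexagonal body 42 mm across flats, 38 mm tall; on top a 20 mm square shank 42 mm tall. Centre is 40 mm above the mouth; z up; own x axis is square to two hexagon flats and two shank faces. Bore: hexagon 28 mm deep, flats parallel to the outer ones
- socket_b_mid (a point): centre of another socket, outside the same as socket_a (same axes). Of the three, one has a bore 33 mm across flats and fits the nut; the bores of the other two are too small (24 and 27 mm): they stop on top of the nut, 16 mm higher than a seated socket. Which one fits is not told and cannot be seen from outside
- socket_c_mid (a point): centre of another socket, outside the same as socket_a (same axes); see socket_b for the bores
- nut_seat (a point): centre of the washer's top under the fixed hex nut on the lamp foot, 17 mm above the desk: a seated socket's mouth rests here. z up, x square to two nut flats. Nut: 30 mm across flats, 16 mm tall, top 3 mm stepped in to 28 mm; an 18 mm round stud rises 8 mm above it. Two cheeks 8 mm thick, 90 mm long along x, centred at y = -36 and +36 mm, rise 27 mm above here
- lamp_post (a point): foot of the lamp's post, 44 mm across, same axes as nut_seat and 150 mm from it along +y; the lamp arm leans away from the nut (towards +y), up to 0.44 m high. The fixed grey foot plate is 14 mm thick; from the nut it reaches 77 mm to -y, 190 mm to +y, 60 mm either way in x
- jar_mid (a point): bystander: glass jar with a white cap, 72 mm across, 105 mm tall, standing on the desk; the point is its centre
- inkpot_mid (a point): bystander: small black ink pot with a white cap, 52 mm across, 34 mm tall, standing on the desk; the point is its centre
Things that resemble listed ones, but are neither listed nor needed, are in the scene too. Leave any blue look-alike of the part that bears socket_b_mid alone.

How it is judged:
By the outcome, as a careful person would: the job done as asked, in the order asked, and still so for the second after the job is handed in, while the arm keeps its last pose, push and grip.
It also fails if it takes over 72 s, if anything falls off the work surface, if the arm or the gripper's body presses on something with over 40 N, if the wrist force passes 120 N, or if a joint passes its speed limit or range.

## Working session

There is one attempt and no reset: what is moved stays moved. The work goes in short steps, Python scripts to look and compute and a shell command to move; the robot and the scene stay as the last step left them, time stands still between calls to the robot, and variables do not carry over. Pictures are saved under pics/ and viewed, at most 10 in all, crops included, and the job is handed in when it is done.

```bash
ls; mkdir -p pics
cat > h.py <<'E'
import numpy as np, cv2
from rig import r, cams, boxes_of, trace, place_of
def w(cam,p,E=None):
    E=np.array(cams.camera_params(cam)["extrinsics"]) if E is None else E
    return (E@np.append(p,1))[:3]
def px(cam,P):
    c=cams.camera_params(cam);q=np.linalg.inv(np.array(c["extrinsics"]))@np.append(P,1)
    return [round(c["fx"]*q[0]/q[2]+c["cx"]),round(c["fy"]*q[1]/q[2]+c["cy"])]
E
python3 - <<'E'
from h import *
out=[]
for c in ["scene","top"]:
    im,d=cams.snapshot(c); cv2.imwrite(f"pics/{c}0.png",im)
    for l in ["socket_a_mid","nut_seat","lamp_post","jar_mid","inkpot_mid"]:
        for o in place_of(c,l):
            P=w(c,o["position"]); print(c,l,P.round(3),px(c,P),round(o["confidence"],2))
    cv2.imwrite(f"pics/{c}0.png",im)
print(r.sense()["time"])
E
```

```text
pics
scene socket_a_mid [ 0.524 -0.159  0.043] [247, 199] 0.87
scene nut_seat [0.487 0.227 0.018] [353, 150] 0.96
scene lamp_post [0.512 0.372 0.019] [395, 139] 0.96
scene lamp_post [ 0.796 -0.012  0.052] [344, 243] 0.62
scene jar_mid [ 0.797 -0.008  0.052] [346, 243] 0.67
scene inkpot_mid [ 0.777 -0.224  0.018] [268, 281] 0.55
top socket_a_mid [ 0.527 -0.165  0.043] [382, 232] 0.77
top nut_seat [0.487 0.224 0.018] [246, 244] 0.77
top lamp_post [0.516 0.374 0.014] [195, 233] 0.59
top jar_mid [ 0.801 -0.017  0.052] [331, 137] 0.93
top inkpot_mid [ 0.781 -0.227  0.016] [401, 149] 0.72
0.6
```

View pics/scene0.png

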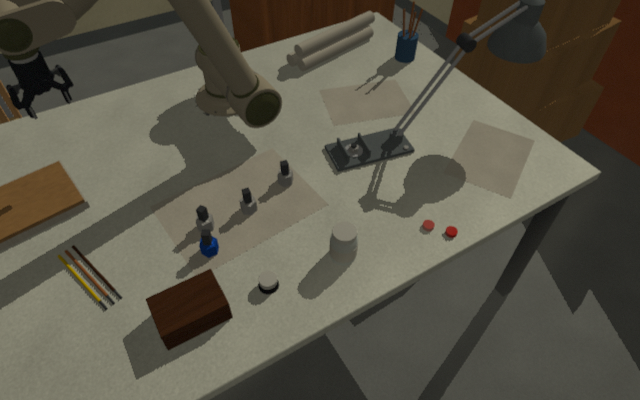

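View pics/top0.png

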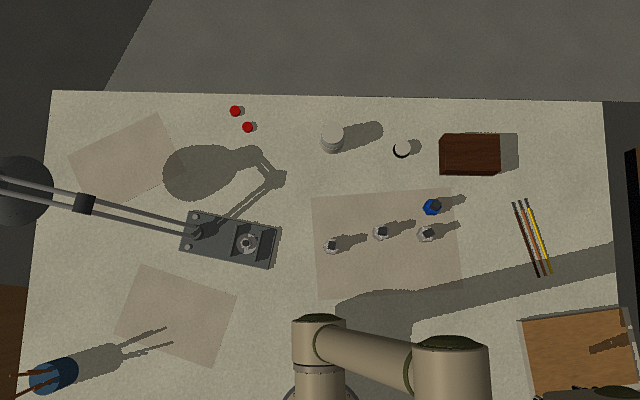

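The three grey sockets are at scene px (285,172), (248,200), (205,218), and at top px (331,246), (382,232), (428,234). The blue look-alike is at scene (209,246), top (432,207), and I leave it alone. The nut is at scene (353,150), top (246,244), with the lamp yawed about -10°. The jar and ink pot are clear of the path.

Run:
```python
from h import *
s=r.sense(); print(s["tcp_rot"],s["eef_pos"],s["force"],s["finger_gap"])
E=np.array(cams.camera_params("wrist")["extrinsics"]);c=cams.camera_params("wrist")
R=np.array(s["tcp_rot"]); print("cam in tool",(R.T@(E[:3,3]-s["eef_pos"])).round(3)); print((R.T@E[:3,:3]).round(2),c["fx"])
c=cams.camera_params("top");Et=np.array(c["extrinsics"]);im,d=cams.snapshot("top")
v,u=np.mgrid[:400,:640];P=np.stack([(u-c["cx"])/c["fx"]*d,(v-c["cy"])/c["fy"]*d,d],-1)@Et[:3,:3].T+Et[:3,3]
for a,b in [(331,246),(382,232),(428,234)]:
    m=(abs(u-a)<18)&(abs(v-b)<18)&(P[...,2]>.065)&(P[...,2]<.1); print(P[m].mean(0).round(4),m.sum(),np.percentile(P[m][:,2],90))
```

```text
[[ 9.66440999e-01  2.56888682e-01  3.09813312e-06]
 [ 2.56888681e-01 -9.66440999e-01  3.77758153e-05]
 [ 1.26983422e-05 -3.57122213e-05 -9.99999999e-01]] [ 0.14129328 -0.53151528  0.23130313] [-0.42357869  0.6020352   0.47924788] 1.000776486721413
cam in tool [ 0.068  0.    -0.142]
[[-0.   -0.96 -0.27]
 [ 1.   -0.    0.  ]
 [-0.   -0.27  0.96]] 310.7679178036541
[ 0.4848 -0.0212  0.0802] 57 0.08314366492717387
[ 0.528  -0.1627  0.0795] 63 0.08392964554759459
[ 0.5256 -0.2915  0.0794] 66 0.08401860150065299
```

```bash
python3 -m crank '[[[0,0,0.087],[0,0,-10],1],[[0,0,0.087],[0,0,-10],1],[[0,0,0.087],[0,0,-10],1],[[0,0,0],[29,-27,0],1],[[0,0,0],[29,-27,0],1],[[0,0,0],[29,-27,0],1],[[0,0,0],[29,-27,0],1],[[0,0,0],[29,-27,0],1],[[0,0,0],[29,-27,0],1],[[0,0,0],[29,-27,0],1],[[0,0,0],[29,-27,0],1],[[0,0,0],[29,-27,0],1]]'; python3 -m crank '[[[0,0,0],[29,-27,0],1],[[0,0,0],[29,-27,0],1],[[0,0,0],[29,-27,0],1],[[0,0,0],[29,-27,0],1],[[0,0,0],[29,-27,0],1],[[0,0,0],[0,0,0],1],[[0,0,0],[0,0,0],1]]'
cat >> h.py <<'E'
def look(name,cam="wrist"):
    c=cams.camera_params(cam);im,d=cams.snapshot(cam);cv2.imwrite(f"pics/{name}.png",im)
    E=np.array(c["extrinsics"]);v,u=np.mgrid[:400,:640]
    return im,d,np.stack([(u-c["cx"])/c["fx"]*d,(v-c["cy"])/c["fy"]*d,d],-1)@E[:3,:3].T+E[:3,3],E
def rect(P,m,q=.9):
    p=P[m][:,:2]
    p=p[np.linalg.norm(p-np.median(p,0),axis=1)<.04]
    (c,s,a)=cv2.minAreaRect((p*1000).astype(np.float32)); return np.round(c,1),np.round(s,1),round((a+45)%90-45,1),len(p),np.median(P[m][:,2]).round(4)
E
python3 - <<'E'
from h import *
im,d,P,E=look("w1")
print(r.sense()["eef_pos"],r.sense()["time"],r.sense()["qpos"])
for x,y in [(.485,-.021),(.528,-.163),(.526,-.292)]:
    near=np.hypot(P[...,0]-x,P[...,1]-y)<.035
    m=near&(abs(P[...,2]-.08)<.004); print("top",rect(P,m))
    m=near&(abs(P[...,2]-.038)<.004); print("hex",rect(P,m))
for l in ["socket_a_mid","nut_seat"]:
    for o in place_of("wrist",l): print(l,w("wrist",o["position"],E).round(4),px("wrist",w("wrist",o["position"],E)),round(o["confidence"],2))
E
```

```text
time: 1.65
eef_pos: [0.4037, -0.2872, 0.2616]
tcp_rot: [[1.0, -0.001, 0.0], [-0.001, -1.0, -0.0], [0.0, 0.0, -1.0]]
force: [-0.2, -1.3, -0.0]
finger_gap: 0.998
grip_force: 0.0
time: 2.23
eef_pos: [0.5486, -0.1526, 0.2609]
tcp_rot: [[1.0, 0.002, -0.001], [0.002, -1.0, 0.0], [-0.001, -0.0, -1.0]]
force: [-0.1, -0.6, 1.1]
finger_gap: 0.998
grip_force: 0.0
[ 0.54778434 -0.15364261  0.26100703] 2.2833 [-4.81358266e-01  3.96168770e-01  1.18631432e+00 -2.66410293e-04
  1.55973164e+00  1.08931115e+00]
top (array([484.7, -20. ]), array([20.8, 20.5]), -10.8, 332, np.float64(0.0791))
hex (array([488.1, -22.8]), array([42. , 39.3]), -39.7, 531, np.float64(0.0371))
top (array([ 527.9, -162.1]), array([20. , 20.5]), -5.2, 343, np.float64(0.0791))
hex (array([ 528.1, -162.2]), array([41.9, 46.7]), 24.6, 580, np.float64(0.0372))
top (array([ 525.4, -291.7]), array([21.1, 20.4]), 33.8, 359, np.float64(0.0792))
hex (array([ 527.9, -290.1]), array([43.4, 42.2]), 32.9, 572, np.float64(0.0372))
socket_a_mid [ 0.526  -0.1608  0.0412] [322, 192] 0.7
nut_seat [0.4858 0.2246 0.0129] [30, 217] 0.87
```

View pics/w1.png

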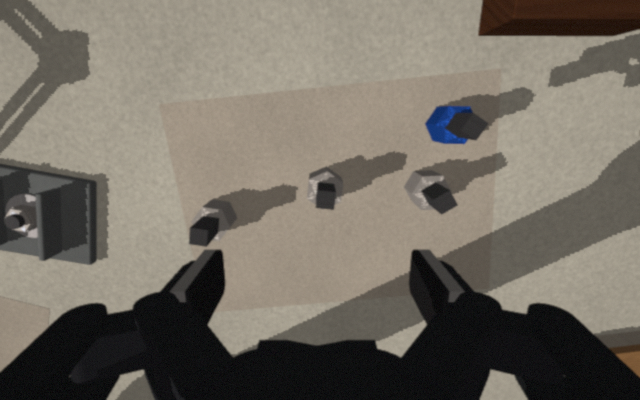

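The wrist view shows grey sockets at px (207,225), (325,188), (432,190) and the blue one at (455,124). The nut sits between the cheeks at (25,217). The measured tops (79 mm) match the text. Next I work out which shank axis is square to the hex flats.

```bash
cat >> h.py <<'E'
def hexfit(P,x,y,yaw,z0=.006,z1=.034):
    p=P[(np.hypot(P[...,0]-x,P[...,1]-y)<.032)&(P[...,2]>z0)&(P[...,2]<z1)][:,:2]
    res=[]
    for a in np.arange(-30,30,2.):
        t=np.radians(a+60*np.arange(6));n=np.c_[np.cos(t),np.sin(t)]
        best=min((np.mean(np.minimum(abs(((p-[x+dx,y+dy])@n.T).max(1)-.021),.006)),dx,dy) for dx in np.arange(-.004,.0041,.001) for dy in np.arange(-.004,.0041,.001))
        res.append((round(best[0]*1000,2),a,round(best[1]*1e3),round(best[2]*1e3)))
    print(len(p),"cand",(yaw+30)%60-30,(yaw+120)%60-30,"best",sorted(res)[:4])
E
python3 - <<'E'
from h import *
im,d,P,E=look("w2")
for x,y,a in [(.4847,-.0205,-10.8),(.528,-.162,-5.2),(.5255,-.2915,33.8)]: hexfit(P,x,y,a)
im,d,P,E=look("top2","top")
m=(P[...,2]>.01)&(P[...,2]<.018)&(np.hypot(P[...,0]-.487,P[...,1]-.226)<.22)
mm=cv2.morphologyEx(m.astype(np.uint8),cv2.MORPH_OPEN,np.ones((3,3)))>0
p=(P[mm][:,:2]*1000).astype(np.float32);print("foot",cv2.minAreaRect(p),len(p))
E
```

```text
280 cand -10.8 19.200000000000003 best [(np.float64(0.31), np.float64(-10.0), 0, 1), (np.float64(0.32), np.float64(-8.0), 0, 1), (np.float64(0.4), np.float64(-12.0), 0, 1), (np.float64(0.42), np.float64(-6.0), 0, 1)]
122 cand -5.199999999999999 24.799999999999997 best [(np.float64(0.14), np.float64(24.0), 0, 0), (np.float64(0.23), np.float64(26.0), 0, 0), (np.float64(0.25), np.float64(22.0), 0, 0), (np.float64(0.4), np.float64(28.0), 0, 0)]
284 cand -26.200000000000003 3.8000000000000114 best [(np.float64(0.26), np.float64(4.0), 0, 0), (np.float64(0.27), np.float64(2.0), 0, 0), (np.float64(0.37), np.float64(6.0), 0, 0), (np.float64(0.38), np.float64(0.0), 0, 0)]
foot ((498.89453125, 278.3021240234375), (266.8878173828125, 119.25257873535156), 79.34644317626953) 1428
```

Fits are clear: the S1 hex is at -10.5°, already aligned with the lamp yaw of -10.7°. S2's x axis is at 84.8° and S3's at 123.8°. S1 goes first.

```bash
python3 -m crank '[[[0,0,0],[-16,-33,0],1],[[0,0,0],[-16,-33,0],1],[[0,0,0],[-16,-33,0],1],[[0,0,0],[-15,-34,0],1],[[0,0,0.093],[0,0,0],1],[[0,0,0.093],[0,0,20],1],[[0,0,0],[0,0,40],1],[[0,0,0],[0,0,40],1],[[0,0,0],[0,0,0],1],[[0,0,0],[0,0,0],1]]'
python3 - <<'E'
from h import *
im,d,P,E=look("w3");s=r.sense();T=np.array(s["eef_pos"]);R=np.array(s["tcp_rot"])
m=(np.hypot(P[...,0]-.485,P[...,1]+.02)<.03)&(abs(P[...,2]-.08)<.004); q=rect(P,m);print(q)
print("tool shift mm",R.T@(np.array([q[0][0],q[0][1],42])-T*1000), "yaw",np.degrees(np.arctan2(R[1,0],R[0,0])))
E
```

```text
time: 3.32
eef_pos: [0.4843, -0.0215, 0.1613]
tcp_rot: [[0.982, -0.187, -0.003], [-0.187, -0.982, 0.001], [-0.003, -0.0, -1.0]]
force: [0.1, -0.0, 0.9]
finger_gap: 0.998
grip_force: 0.0
(array([484.7, -20. ]), array([19.9, 20.4]), -9.0, 692, np.float64(0.0791))
tool shift mm [ -1.28203887  -1.50355686 120.93053639] yaw -10.783729393456454
```

```bash
python3 -m crank '[[[0,0,0],[-0.5,-1,30],1],[[0,0,0],[0,0,30],1],[[0,0,0],[0,0,30],1],[[0,0,0],[0,0,28],1],[[0,0,0],[0,0,0],-0.4],[[0,0,0],[0,0,0],-1],[[0,0,0],[0,0,0],-1],[[0,0,0],[0,0,0],-1],[[0,0,0],[0,0,0],-1],[[0,0,0],[0,0,0],-1],[[0,0,0],[0,0,0],-1],[[0,0,0],[0,0,0],-1]]' 60; python3 -c "
from h import *;look('w4');s=r.sense();print(s['eef_pos'],s['finger_gap'],s['grip_force'],s['force'])"
```

```text
time: 4.37
eef_pos: [0.4854, -0.0201, 0.045]
tcp_rot: [[0.983, -0.186, 0.003], [-0.186, -0.983, -0.001], [0.003, 0.0, -1.0]]
force: [-2.4, -0.8, 10.0]
finger_gap: 0.225
grip_force: 58.9
[ 0.48545694 -0.02013588  0.04504827] 0.22438231388876267 58.8600754737854 [-2.22504548 -0.21906252 10.20512489]
```

View pics/w4.png

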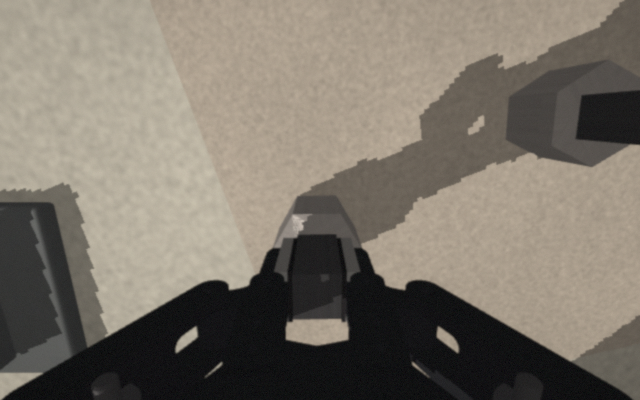

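Grip on the shank is good: flat towards the camera at px (318,205), shank at (318,260). I lift and look at the nut from just short of it.

```bash
python3 -m crank '[[[0,0,0],[0,0,-25],-1],[[0,0,0],[0,0,-37],-1],[[0,0,0],[0,0,-38],-1],[[0,0,0],[-14.5,-34,0],-1],[[0,0,0],[-14.5,-34,0],-1],[[0,0,0],[-14.5,-34,0],-1],[[0,0,0],[-14.5,-34,0],-1],[[0,0,0],[-14.5,-34,0],-1],[[0,0,0],[-14.5,-34,0],-1],[[0,0,0],[-15,-35,0],-1],[[0,0,0],[0,0,0],-1],[[0,0,0],[0,0,0],-1]]'
python3 - <<'E'
from h import *
im,d,P,E=look("w5");s=r.sense();T=np.array(s["eef_pos"]);R=np.array(s["tcp_rot"])
for o in place_of("wrist","nut_seat"): print(w("wrist",o["position"],E),o["confidence"])
near=np.hypot(P[...,0]-.488,P[...,1]-.224)<.07
for n,z0,z1 in [("stud",.0385,.0425),("nuttop",.031,.0345),("cheek",.0425,.047)]:
    m=near&(P[...,2]>z0)&(P[...,2]<z1)
    if n=="stud": m&=np.hypot(P[...,0]-.488,P[...,1]-.224)<.018
    if n=="nuttop": m&=np.hypot(P[...,0]-.488,P[...,1]-.224)<.024
    p=(P[m][:,:2]*1000).astype(np.float32); print(n,len(p),np.median(P[m][:,2]) if len(p) else 0,cv2.minAreaRect(p) if len(p) else 0, cv2.minEnclosingCircle(p) if len(p) else 0)
print(T,s["force"],np.degrees(np.arctan2(R[1,0],R[0,0])))
np.save("P5.npy",P)
E
```

```text
time: 5.42
eef_pos: [0.428, 0.2355, 0.1437]
tcp_rot: [[0.983, -0.182, 0.0], [-0.182, -0.983, 0.0], [0.0, -0.0, -1.0]]
force: [1.0, -0.2, -2.2]
finger_gap: 0.225
grip_force: 59.6
[0.48725643 0.22403596 0.01159821] 0.57
stud 437 0.04012735859809194 ((487.4372253417969, 224.32949829101562), (17.643217086791992, 17.180217742919922), 34.99294662475586) ((487.48504638671875, 224.4121551513672), 8.928096771240234)
nuttop 634 0.03226456506329495 ((487.3073425292969, 224.4816131591797), (30.94274139404297, 27.629873275756836), 76.69921112060547) ((487.61865234375, 224.43704223632812), 15.745046615600586)
cheek 1753 0.04322267748468234 ((487.38397216796875, 224.32235717773438), (79.41764068603516, 88.42001342773438), 79.48883056640625) ((487.4822692871094, 224.46237182617188), 58.551856994628906)
[0.42849217 0.23434771 0.14362979] [ 0.2124827  -0.14712952 -2.03186535] -10.622133767595725
```

View pics/w5.png

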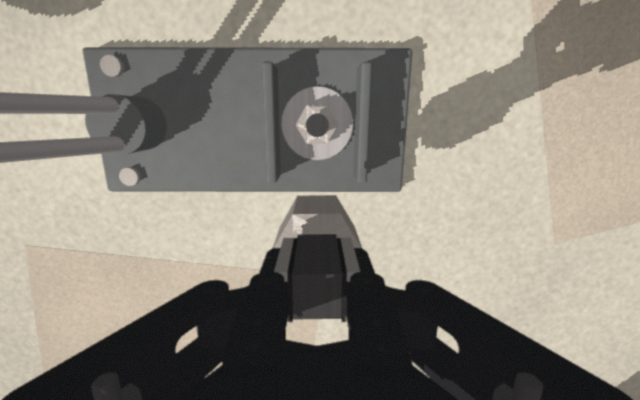

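The picture shows the nut and stud at px (317,125) between the cheeks at x≈270 and 363, and the gripped socket at (320,215). Stud, nut top and cheeks all agree on a centre of (487.4, 224.4) mm with yaw -10.5°.

```bash
python3 -m crank '[[[0,0,0],[30,-0.5,0],-1],[[0,0,0],[30.4,-0.7,0],-1],[[0,0,0],[0,0,30],-1],[[0,0,0],[0,0,25],-1],[[0,0,0],[0,0,0],-1],[[0,0,0],[0,0,0],-1]]'; python3 -m crank '[[[0,0,0],[0,0,4],-1],[[0,0,0],[0,0,3],-1],[[0,0,0],[0,0,3],-1],[[0,0,0],[0,0,0],-1]]'
```

```text
time: 6.02
eef_pos: [0.4884, 0.2227, 0.0881]
tcp_rot: [[0.982, -0.188, -0.002], [-0.188, -0.982, -0.001], [-0.002, 0.001, -1.0]]
force: [0.3, -0.1, -1.4]
finger_gap: 0.228
grip_force: 59.7
time: 6.35
eef_pos: [0.4884, 0.2239, 0.0786]
tcp_rot: [[0.983, -0.186, 0.0], [-0.186, -0.983, 0.0], [0.0, -0.0, -1.0]]
force: [-0.3, -0.3, -2.7]
finger_gap: 0.222
grip_force: 59.7
```

```bash
python3 -m crank '[[[0,0,0],[0,0,2],-1],[[0,0,0],[0,0,2],-1],[[0,0,0],[0,0,0],-1],[[0,0,0],[0,0,0],-1]]'
```

```text
time: 6.68
eef_pos: [0.4888, 0.224, 0.0779]
tcp_rot: [[0.983, -0.185, 0.003], [-0.185, -0.983, 0.0], [0.003, -0.001, -1.0]]
force: [-9.7, -3.3, 28.5]
finger_gap: 0.224
grip_force: 64.0
```

```bash
python3 -m crank '[[[0,0,0],[-1.5,0,0],-1],[[0,0,0],[-1,0,0],-1],[[0,0,0],[1,1.5,0],-1],[[0,0,0],[0.5,0,0],-1],[[0,0,0],[1,0,0],-1],[[0,0,0],[0,-1.5,0],-1],[[0,0,0],[0,-1.5,0],-1],[[0,0,0],[-1,0,0],-1],[[0,0,0],[-1,0,0],-1],[[0,0,0],[1,1.5,0],-1],[[0,0,0.05],[0,0,0],-1],[[0,0,-0.1],[0,0,0],-1]]'
```

```text
time: 7.68
eef_pos: [0.4892, 0.2244, 0.078]
tcp_rot: [[0.99, -0.14, 0.007], [-0.14, -0.99, 0.001], [0.007, -0.002, -1.0]]
force: [-1.8, 0.4, 22.2]
finger_gap: 0.225
grip_force: 62.9
```

Stuck at 78 mm even after a small search, so S1 is too small. I put it back where it stood.

```bash
python3 -m crank '[[[0,0,0.05],[0,0,-15],-1],[[0,0,0],[0,0,-25],-1],[[0,0,0],[0,0,-25],-1],[[0,0,0],[6,34,0],-1],[[0,0,0],[6,34,0],-1],[[0,0,0],[6,34,0],-1],[[0,0,0],[6,34,0],-1],[[0,0,0],[6,34,0],-1],[[0,0,0],[6,34,0],-1],[[0,0,0],[5,36,0],-1],[[0,0,0],[0,0,0],-1],[[0,0,0],[0,0,0],-1]]'; python3 -m crank '[[[0,0,0],[0,0,35],-1],[[0,0,0],[0,0,35],-1],[[0,0,0],[0,0,10],-1],[[0,0,0],[0,0,0],-1],[[0,0,0],[0,0,0],-1]]'
```

```text
time: 8.68
eef_pos: [0.4831, -0.0208, 0.1396]
tcp_rot: [[0.982, -0.189, 0.001], [-0.189, -0.982, -0.0], [0.001, -0.0, -1.0]]
force: [-0.0, -0.4, -2.2]
finger_gap: 0.222
grip_force: 60.0
time: 9.1
eef_pos: [0.4833, -0.0185, 0.0596]
tcp_rot: [[0.983, -0.185, -0.0], [-0.185, -0.983, 0.0], [-0.0, -0.0, -1.0]]
force: [0.6, 0.2, -2.9]
finger_gap: 0.231
grip_force: 59.9
```

```bash
python3 -m crank '[[[0,0,0],[0,0,8],-1],[[0,0,0],[0,0,5],-1],[[0,0,0],[0,0,2],-1],[[0,0,0],[0,0,0],-1],[[0,0,0],[0,0,0],-1]]'; python3 -m crank '[[[0,0,0],[0,0,0],0.3],[[0,0,0],[0,0,0],1],[[0,0,0],[0,0,0],1],[[0,0,0],[0,0,0],1],[[0,0,0],[0,0,0],1],[[0,0,0],[0,0,0],1]]'
```

```text
time: 9.52
eef_pos: [0.4833, -0.0192, 0.0451]
tcp_rot: [[0.983, -0.186, 0.001], [-0.186, -0.983, -0.0], [0.001, -0.0, -1.0]]
force: [-1.8, 2.1, 4.7]
finger_gap: 0.223
grip_force: 60.8
time: 10.02
eef_pos: [0.4831, -0.0194, 0.0443]
tcp_rot: [[0.983, -0.186, -0.0], [-0.186, -0.983, -0.0], [-0.0, 0.0, -1.0]]
force: [-0.2, 0.5, 0.4]
finger_gap: 0.996
grip_force: 0.0
```

```bash
python3 -m crank '[[[0,0,0],[0,0,-36],1],[[0,0,0],[0,0,-40],1],[[0,0,0],[0,0,-40],1],[[0,0,0],[17.7,33,0],1],[[0,0,0],[17.7,33,0],1],[[0,0,0],[17.7,33,0],1],[[0,0,0],[17.6,33,0],1],[[0,0,-0.098],[0,0,0],1],[[0,0,0],[0,0,0],1],[[0,0,0],[0,0,0],1]]'
cat >> h.py <<'E'
def near(x,y,name):
    im,d,P,E=look(name);s=r.sense();T=np.array(s["eef_pos"]);R=np.array(s["tcp_rot"])
    m=(np.hypot(P[...,0]-x,P[...,1]-y)<.03)&(abs(P[...,2]-.08)<.004); q=rect(P,m);print(q)
    print("tool shift mm",(R.T@(np.array([q[0][0],q[0][1],45])-T*1000)).round(1), "yaw",np.degrees(np.arctan2(R[1,0],R[0,0])))
    hexfit(P,q[0][0]/1e3,q[0][1]/1e3,q[2])
E
python3 -c "
from h import *;near(.528,-.162,'w6')"
```

```text
time: 10.85
eef_pos: [0.5276, -0.162, 0.16]
tcp_rot: [[0.996, -0.092, -0.001], [-0.092, -0.996, 0.001], [-0.001, -0.001, -1.0]]
force: [-0.4, 0.8, 0.1]
finger_gap: 0.999
grip_force: 0.0
(array([ 527.8, -162.4]), array([19.6, 20.9]), -5.9, 708, np.float64(0.0792))
tool shift mm [  0.4   1.  115.2] yaw -5.223596528976888
217 cand -5.899999999999999 24.099999999999994 best [(np.float64(0.13), np.float64(24.0), 0, 0), (np.float64(0.22), np.float64(26.0), 0, 0), (np.float64(0.24), np.float64(22.0), 0, 0), (np.float64(0.4), np.float64(28.0), 0, 0)]
```

```bash
python3 -m crank '[[[0,0,0],[0.2,0.8,30],1],[[0,0,0],[0,0,30],1],[[0,0,0],[0,0,30],1],[[0,0,0],[0,0,25],1],[[0,0,0],[0,0,0],-0.4],[[0,0,0],[0,0,0],-1],[[0,0,0],[0,0,0],-1],[[0,0,0],[0,0,0],-1],[[0,0,0],[0,0,0],-1],[[0,0,0],[0,0,0],-1],[[0,0,0],[0,0,0],-1]]' 60; python3 -m crank '[[[0,0,0],[0,0,-25],-1],[[0,0,-0.109],[0,0,-37],-1],[[0,0,-0.109],[0,0,-38],-1],[[0,0,-0.109],[0,0,0],-1],[[0,0,-0.108],[0,0,0],-1],[[0,0,0],[0,0,0],-1],[[0,0,0],[0,0,0],-1]]'; python3 -c "
from h import *;s=r.sense();T=np.array(s['eef_pos'])*1000;R=np.array(s['tcp_rot']);print(R.T@(np.array([487.4,224.4,143])-T))"
```

```text
time: 11.82
eef_pos: [0.5287, -0.1632, 0.0467]
tcp_rot: [[0.996, -0.089, 0.002], [-0.089, -0.996, -0.001], [0.002, 0.001, -1.0]]
force: [-0.6, 2.0, 7.2]
finger_gap: 0.231
grip_force: 59.1
time: 12.4
eef_pos: [0.5278, -0.1629, 0.1452]
tcp_rot: [[0.942, 0.336, -0.001], [0.336, -0.942, 0.0], [-0.001, -0.001, -1.0]]
force: [0.2, -0.4, -3.1]
finger_gap: 0.225
grip_force: 59.6
[  92.03245205 -378.32026496    2.33605989]
```

```bash
python3 -m crank '[[[0,0,0],[8.4,-34.4,0],-1],[[0,0,0],[8.4,-34.4,0],-1],[[0,0,0],[8.4,-34.4,0],-1],[[0,0,0],[8.4,-34.4,0],-1],[[0,0,0],[8.4,-34.4,0],-1],[[0,0,0],[8.4,-34.4,0],-1],[[0,0,0],[8.4,-34.4,0],-1],[[0,0,0],[8.4,-34.4,0],-1],[[0,0,0],[8.4,-34.4,0],-1],[[0,0,0],[8.4,-34.4,0],-1],[[0,0,0],[8.6,-34.4,0],-1],[[0,0,0],[0,0,0],-1]]';python3 -m crank '[[[0,0,0],[0,0,25],-1],[[0,0,0],[0,0,25],-1],[[0,0,0],[0,0,6],-1],[[0,0,0],[0,0,0],-1],[[0,0,0],[0,0,0],-1]]'; python3 -c "
from h import *;s=r.sense();T=np.array(s['eef_pos'])*1000;R=np.array(s['tcp_rot']);print(T,R.T@(np.array([487.4,224.4,80])-T),np.degrees(np.arctan2(R[1,0],R[0,0])))"
```

```text
time: 13.4
eef_pos: [0.4855, 0.2293, 0.1449]
tcp_rot: [[0.94, 0.34, -0.001], [0.34, -0.94, 0.002], [-0.0, -0.002, -1.0]]
force: [-0.8, 0.2, -3.3]
finger_gap: 0.226
grip_force: 60.3
time: 13.82
eef_pos: [0.4873, 0.2242, 0.0898]
tcp_rot: [[0.941, 0.337, 0.0], [0.337, -0.941, 0.0], [0.0, 0.0, -1.0]]
force: [1.2, -0.4, -2.4]
finger_gap: 0.224
grip_force: 60.1
[487.33493883 224.16324274  89.8289194 ] [ 0.14057644 -0.20093895  9.82892697] 19.712913231432545
```

```bash
python3 -m crank '[[[0,0,0],[0.9,-0.2,4],-1],[[0,0,0],[0,0,4],-1],[[0,0,0],[0,0,3],-1],[[0,0,0],[0,0,3],-1],[[0,0,0],[0,0,0],-1],[[0,0,0],[0,0,0],-1]]'
```

```text
time: 14.32
eef_pos: [0.4891, 0.225, 0.078]
tcp_rot: [[0.941, 0.339, 0.005], [0.339, -0.941, 0.001], [0.005, 0.001, -1.0]]
force: [-2.9, -2.9, 17.5]
finger_gap: 0.228
grip_force: 63.2
```

```bash
python3 -m crank '[[[0,0,0],[-1.5,0,1],-1],[[0,0,0],[-1,0,0],-1],[[0,0,0],[1,1.5,0],-1],[[0,0,0],[0.5,0,0],-1],[[0,0,0],[1,0,0],-1],[[0,0,0],[0,-1.5,0],-1],[[0,0,0],[0,-1.5,0],-1],[[0,0,0],[-1,0,0],-1],[[0,0,0],[-1,0,0],-1],[[0,0,0],[1,1.5,0],-1],[[0,0,0.05],[0,0,0],-1],[[0,0,-0.1],[0,0,0],-1]]'
```

```text
time: 15.32
eef_pos: [0.4889, 0.2251, 0.0778]
tcp_rot: [[0.925, 0.381, 0.007], [0.381, -0.925, 0.002], [0.008, 0.001, -1.0]]
force: [-0.2, 2.3, 16.6]
finger_gap: 0.223
grip_force: 69.6
```

S2 is also stopped on the nut top. I put it back and take S3.

```bash
python3 -m crank '[[[0,0,0],[0,0,-20],-1],[[0,0,0],[0,0,-25],-1],[[0,0,0],[0,0,-25],-1],[[0,0,0],[-10.2,34,0],-1],[[0,0,0],[-10.2,34,0],-1],[[0,0,0],[-10.2,34,0],-1],[[0,0,0],[-10.2,34,0],-1],[[0,0,0],[-10.2,34,0],-1],[[0,0,0],[-10.2,34,0],-1],[[0,0,0],[-10.2,34,0],-1],[[0,0,0],[-10.2,34,0],-1],[[0,0,0],[-10.2,34,0],-1]]'; python3 -m crank '[[[0,0,0],[-10.2,34,0],-1],[[0,0,0],[-10,34,0],-1],[[0,0,0],[0,0,0],-1],[[0,0,0],[0,0,35],-1],[[0,0,0],[0,0,35],-1],[[0,0,0],[0,0,10],-1],[[0,0,0],[0,0,0],-1],[[0,0,0],[0,0,0],-1]]'
```

```text
time: 16.32
eef_pos: [0.5199, -0.0951, 0.1446]
tcp_rot: [[0.923, 0.385, 0.001], [0.385, -0.923, -0.0], [0.0, 0.0, -1.0]]
force: [0.5, 0.2, -2.7]
finger_gap: 0.223
grip_force: 68.5
time: 16.98
eef_pos: [0.5281, -0.1639, 0.0652]
tcp_rot: [[0.923, 0.386, 0.001], [0.386, -0.923, -0.0], [0.0, 0.001, -1.0]]
force: [0.5, -0.1, -2.3]
finger_gap: 0.22
grip_force: 68.3
```

```bash
python3 -m crank '[[[0,0,0],[0,0,10],-1],[[0,0,0],[0,0,7],-1],[[0,0,0],[0,0,3],-1],[[0,0,0],[0,0,0],-1],[[0,0,0],[0,0,0],-1]]'; python3 -m crank '[[[0,0,0],[0,0,0],0.3],[[0,0,0],[0,0,0],1],[[0,0,0],[0,0,0],1],[[0,0,0],[0,0,0],1],[[0,0,0],[0,0,0],1],[[0,0,0],[0,0,0],1],[[0,0,0],[0,0,-34],1],[[0,0,0],[0,0,-40],1],[[0,0,0],[0,0,-40],1],[[0,0,0],[0,0,0],1]]'; python3 -c "
from h import *;s=r.sense();T=np.array(s['eef_pos'])*1000;R=np.array(s['tcp_rot']);print(R.T@(np.array([525.5,-291.5,160])-T),np.degrees(np.arctan2(R[1,0],R[0,0])))"
```

```text
time: 17.4
eef_pos: [0.5298, -0.1638, 0.0488]
tcp_rot: [[0.923, 0.385, 0.007], [0.385, -0.923, -0.002], [0.006, 0.005, -1.0]]
force: [-1.7, 6.2, 31.6]
finger_gap: 0.223
grip_force: 74.2
time: 18.23
eef_pos: [0.5303, -0.1651, 0.1656]
tcp_rot: [[0.923, 0.386, 0.011], [0.386, -0.923, -0.006], [0.008, 0.01, -1.0]]
force: [1.5, -0.7, 1.7]
finger_gap: 0.999
grip_force: 0.0
[-53.20025531 114.69427726   6.3419976 ] 22.692422343677755
```

```bash
python3 -m crank '[[[0,0,0],[-13.3,28.7,0],1],[[0,0,0],[-13.3,28.7,0],1],[[0,0,0],[-13.3,28.7,0],1],[[0,0,0],[-13.3,28.6,0],1],[[0,0,-0.097],[0,0,0],1],[[0,0,-0.097],[0,0,0],1],[[0,0,0],[0,0,0],1],[[0,0,0],[0,0,0],1]]'
python3 -c "
from h import *;near(.5255,-.2915,'w7')"
```

```text
time: 18.9
eef_pos: [0.5227, -0.29, 0.158]
tcp_rot: [[0.833, 0.554, -0.0], [0.554, -0.833, 0.0], [-0.0, -0.0, -1.0]]
force: [0.3, 0.1, -0.0]
finger_gap: 1.001
grip_force: 0.0
(array([ 525.5, -291.7]), array([20.5, 19.5]), 33.2, 725, np.float64(0.0792))
tool shift mm [  1.3   3.  113.1] yaw 33.637252195778444
215 cand -26.799999999999997 3.1999999999999886 best [(np.float64(0.21), np.float64(4.0), 0, 0), (np.float64(0.22), np.float64(2.0), 0, 0), (np.float64(0.33), np.float64(6.0), 0, 0), (np.float64(0.35), np.float64(0.0), 0, 0)]
```

View pics/w7.png

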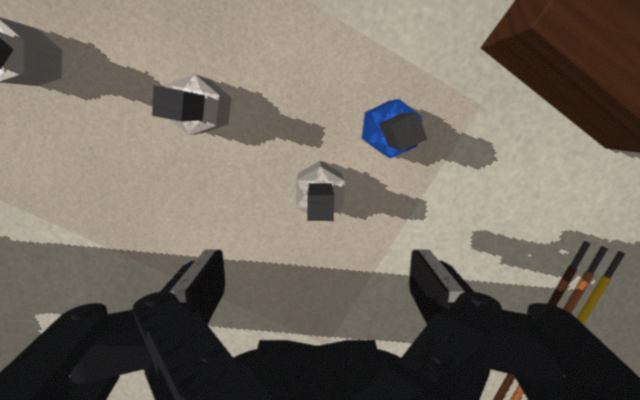

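S1 (0,50) and S2 (185,102) stand upright where I put them back. S3 is at (320,195), and the blue look-alike at (392,128) is clear of the fingers.

```bash
python3 -m crank '[[[0,0,0],[0.6,2.5,30],1],[[0,0,0],[0,0,30],1],[[0,0,0],[0,0,30],1],[[0,0,0],[0,0,21],1],[[0,0,0],[0,0,0],-0.4],[[0,0,0],[0,0,0],-1],[[0,0,0],[0,0,0],-1],[[0,0,0],[0,0,0],-1],[[0,0,0],[0,0,0],-1],[[0,0,0],[0,0,0],-1],[[0,0,0],[0,0,0],-1]]' 80; python3 -m crank '[[[0,0,0],[0,0,-25],-1],[[0,0,0.085],[0,0,-37],-1],[[0,0,0.085],[0,0,-38],-1],[[0,0,0.08],[0,0,0],-1],[[0,0,0],[0,0,0],-1],[[0,0,0],[0,0,0],-1]]'; python3 -c "
from h import *;s=r.sense();T=np.array(s['eef_pos'])*1000;R=np.array(s['tcp_rot']);print(R.T@(np.array([487.4,224.4,143])-T),np.degrees(np.arctan2(R[1,0],R[0,0])))"
```

```text
time: 19.87
eef_pos: [0.5252, -0.2922, 0.0488]
tcp_rot: [[0.831, 0.556, 0.002], [0.556, -0.831, -0.002], [0.001, 0.002, -1.0]]
force: [-1.3, 1.1, 6.5]
finger_gap: 0.22
grip_force: 78.9
time: 20.37
eef_pos: [0.5242, -0.2915, 0.1468]
tcp_rot: [[0.942, 0.335, -0.001], [0.335, -0.942, 0.001], [-0.001, -0.001, -1.0]]
force: [0.5, -0.2, -2.1]
finger_gap: 0.225
grip_force: 79.0
[ 138.35988164 -498.34166326    4.27892342] 19.594800735802394
```

```bash
python3 -m crank '[[[0,0,0],[0,0,-10],-1],[[0,0,0],[9.8,-35.6,0],-1],[[0,0,0],[9.8,-35.6,0],-1],[[0,0,0],[9.8,-35.6,0],-1],[[0,0,0],[9.8,-35.6,0],-1],[[0,0,0],[9.8,-35.6,0],-1],[[0,0,0],[9.8,-35.6,0],-1],[[0,0,0],[9.8,-35.6,0],-1],[[0,0,0],[9.8,-35.6,0],-1],[[0,0,0],[9.8,-35.6,0],-1],[[0,0,0],[9.8,-35.6,0],-1],[[0,0,0],[9.8,-35.6,0],-1]]'; python3 -m crank '[[[0,0,0],[9.8,-35.6,0],-1],[[0,0,0],[9.8,-35.6,0],-1],[[0,0,0],[10,-35.6,0],-1],[[0,0,0],[0,0,20],-1],[[0,0,0],[0,0,25],-1],[[0,0,0],[0,0,20],-1],[[0,0,0],[0,0,0],-1],[[0,0,0],[0,0,0],-1]]'; python3 -c "
from h import *;s=r.sense();T=np.array(s['eef_pos'])*1000;R=np.array(s['tcp_rot']);print(T,R.T@(np.array([487.4,224.4,65.8])-T),np.degrees(np.arctan2(R[1,0],R[0,0])))"
```

```text
time: 21.37
eef_pos: [0.495, 0.115, 0.157]
tcp_rot: [[0.942, 0.335, -0.002], [0.335, -0.942, 0.0], [-0.002, -0.001, -1.0]]
force: [1.4, -0.3, -1.7]
finger_gap: 0.221
grip_force: 78.9
time: 22.03
eef_pos: [0.4877, 0.2237, 0.0918]
tcp_rot: [[0.942, 0.334, -0.003], [0.334, -0.942, -0.001], [-0.003, -0.0, -1.0]]
force: [1.1, 0.6, -1.3]
finger_gap: 0.221
grip_force: 79.1
[487.69279985 223.7247897   91.79127535] [ 2.37348695e-02 -7.24790473e-01  2.59915785e+01] 19.52477997980557
```

```bash
python3 -m crank '[[[0,0,0],[-0.3,-0.5,4],-1],[[0,0,0],[0,0,4],-1],[[0,0,0],[0,0,3],-1],[[0,0,0],[0,0,3],-1],[[0,0,0],[0,0,0],-1],[[0,0,0],[0,0,0],-1]]'
```

```text
time: 22.53
eef_pos: [0.4877, 0.2242, 0.0784]
tcp_rot: [[0.943, 0.333, -0.0], [0.333, -0.943, 0.0], [0.0, -0.0, -1.0]]
force: [0.0, 0.1, -1.7]
finger_gap: 0.223
grip_force: 79.2
```

```bash
python3 -m crank '[[[0,0,0],[0,0,3],-1],[[0,0,0],[0,0,3],-1],[[0,0,0],[0,0,3],-1],[[0,0,0],[0,0,0],-1],[[0,0,0],[0,0,0],-1]]'
```

```text
time: 22.95
eef_pos: [0.4875, 0.2242, 0.0691]
tcp_rot: [[0.943, 0.333, -0.0], [0.333, -0.943, -0.0], [-0.0, -0.0, -1.0]]
force: [-0.9, -0.2, -2.5]
finger_gap: 0.22
grip_force: 79.2
```

It has dropped past the nut top with no resistance. I go on until it seats.

```bash
python3 -m crank '[[[0,0,0],[0,0,2],-1],[[0,0,0],[0,0,2],-1],[[0,0,0],[0,0,1],-1],[[0,0,0],[0,0,0],-1],[[0,0,0],[0,0,0],-1]]'
```

```text
time: 23.37
eef_pos: [0.4879, 0.2244, 0.0658]
tcp_rot: [[0.943, 0.333, 0.002], [0.333, -0.943, 0.0], [0.002, 0.0, -1.0]]
force: [-4.2, -0.1, 12.9]
finger_gap: 0.224
grip_force: 81.5
```

Run:
```python
from h import *
im,d,P,E=look("w8");s=r.sense();print(s["eef_pos"],s["force"])
n=np.hypot(P[...,0]-.4874,P[...,1]-.2244)
z=P[...,2][(n<.024)&(P[...,2]>.02)&(P[...,2]<.07)];print(np.histogram(z,bins=np.arange(.02,.071,.004)))
cv2.imwrite("pics/w8c.png",im[100:350,150:490])
im,*_=look("s8","scene");cv2.imwrite("pics/s8c.png",cv2.resize(im[90:290,160:440],None,fx=2,fy=2))
```

```text
[0.48791603 0.2244047  0.06581182] [-3.82930927 -0.97904684 13.16552386]
(array([  87,   93,   92,  108,  107,  111,  129,  128, 1743,  117,  112,
        125]), array([0.02 , 0.024, 0.028, 0.032, 0.036, 0.04 , 0.044, 0.048, 0.052,
       0.056, 0.06 , 0.064, 0.068]))
```

View pics/w8c.png

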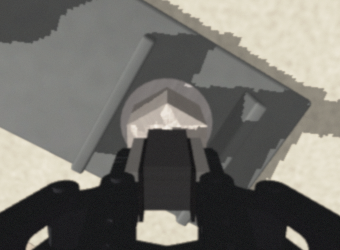

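View pics/s8c.png

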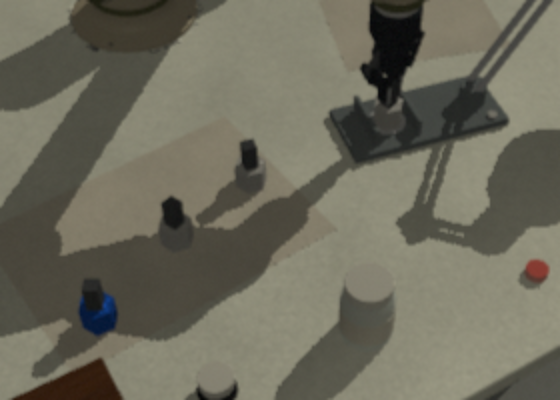

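The wrist crop shows the socket on the washer at (168,110). Its hex top measures 52–56 mm, against 55 mm expected for a seated socket. The scene crop shows the socket held on the nut at (388,115), with everything else standing in place. I hand in the job.

```bash
python3 -c "
from rig import r;print(r.finish_job())"
```

```text
the job is handed in; nothing more can be done
None
```

The third socket I tried fits: it is fully seated on the nut, upright and still gripped. The other two sockets stand where I found them, the jar and ink pot were left alone, and the job was handed in at about 23.5 s of the 72 s allowed.

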